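# Lock open the filter box and draw out its filter plate

## Robot

A 7-joint arm with a two-finger parallel gripper is mounted at the origin on the work surface. World frame = base frame: x ahead of the robot, y to its left, z up, the work surface at z = 0. Lengths are in m, angles in rad, forces in N, time in s.
With the tool pointing down it reaches from about 0.4 to 0.85 m from the base axis. Payload 6.9 kg.
Tool frame: the origin (TCP) lies between the finger pads, 19 mm behind the fingertips; this is the grasp point; z points along the fingers, y is the line along which they close (so a half turn about z gives the same grasp; the last joint's range is limited). The gripper opens to 85 mm and grips with 20 to 120 N. Pads are 22 mm wide; open, the fingers measure 114 mm over their backs; the gripper's body (76 mm by 85 mm) begins 54 mm behind the grasp point. The pads swing forward as they close: fully open they stand 13 mm farther back than shut.
Start: joints at [-1.048, 0.507, -0.238, 1.5, 0.126, 1.149, -0.155], TCP at [0.254, 0.571, 0.25] pointing down, gripper open.
Joint ranges: [-3.08, 3.08], [-0.24, 2.05], [-1.43, 1.35], [0, 2.5], [-1.52, 4.66], [0.17, 1.96], [-2.89, 2.89]. Speed limits (rad/s): [2.39, 2.39, 3.14, 3.14, 3.14, 3.14, 3.14].

## Interface

Orientations are given as a unit quaternion [w, x, y, z].
In Python, from station import ctrl, get_state, vision, ticket, models gives the robot as it stands. Calls block until the motion is done:
- ctrl.movep(position, orientation): joint-space move of the TCP to a pose.
- ctrl.movel(position, frame=None, max_speed=0.15): straight line of the TCP; frame=None keeps the orientation; max_speed is the mean speed in m/s.
- ctrl.set_joints(angles): joint-space move.
- ctrl.ungrasp() and ctrl.close_gripper(force=None): open the fingers fully, or close them until they stop; force is the grip in N (None keeps the last).
- ctrl.pause(seconds).
- ctrl.ik(position, orientation): joint angles nearest the present ones, or None.
- get_state(): the state.
- vision.grab_frame(name): name is "scene" or "side" or "wrist"; returns (picture, depth): 384x512x3 uint8, blue, green, red; 384x512 float32, m along the optical axis (not along the pixel's ray), 0 where there is no reading.
- vision.camera_info(name): a dict with "mtx" (3x3 intrinsics, pixels), "R" (3x3) and "t" (3): a world point X has camera coordinates R X + t; the wrist camera has in their place "hand_eye" (4x4, takes a point from camera to tool coordinates, whose origin is the TCP and whose axes are the flange's). Camera axes: x right, y down, z forward; pixel columns grow to the right and rows downward; lengths in m; the calibration is good to about 2 mm. A picture is of the moment at which its call begins: read the wrist's pose just before it. camera_info takes no time and is no camera call.
A pose or a line that the arm cannot do raises ctrl.Unreachable and nothing moves.
- ticket.close_job(): hands the job in; it is judged then, once.
Trained networks look in the newest picture that a camera, given by its name, has taken for a name from the list of things; names that differ only in an ending like _2 or _b are one class to them, and where a whole thing is asked for, a point or a joint stands for the part that bears it (a point fixed in the world has none). Each returns a list of dicts, best first, with "p" (0 to 1); they miss things now and then, are a little off and sometimes report something else, mostly with a low value. They report only what shows in the picture. A call takes as long as a camera call.
- models.recognise(camera, target): "point" ([column, row] in pixels, amid what is visible of it).
- models.masks_of(camera, target): "mask" (384x512 bool, what is visible of it) and "point" ([column, row] in pixels, amid what is visible of it).
The state is a dict: "time": time; "qpos": joint angles; "qd": joint speeds; "tau": joint torques, N m; "tcp_pos": TCP position; "eef_rot": TCP orientation; "contact_force": force on the tool from outside, world axes, zero at the start; "wrist_torque": the same for the moment, N m; "width": finger opening in m; "gripper_force": force on a finger pad.
Only numpy, scipy, OpenCV 4.12 (cv2) and the standard library are available. Lean on these libraries where they do the work, as an engineer would, in place of code of your own. Each camera call takes 0.05 s, during which the arm holds its last target. There are 200 camera calls.

## Task

Swing the cover flap of the press's filter box fully open and lock it there by pushing the loose lock pin fully home through the flap's tongue and the lug below it. Only then draw the filter plate out of the box, and finish while holding it still and upright in the gripper over the middle of the drip tray, well clear of the tray: do not put it down. Leave the mallet, the die clamp and the oil can alone.

Things in the scene. Friction and masses are not known exactly. Their poses are not given: they have to be found in the camera images.
- filter_box: Grey-green painted, open-topped metal box fixed to the bench, 160 (x) x 120 (y) x 100 mm high, walls 5 mm, covered by the hinged flap. Origin: centre of its underside; x roughly ahead of the robot, y to its left; turned by up to about 12 degrees. Inside, ribs 18 mm deep on the two y walls guide the filter plate, which stands at the middle.
- flap (a joint): Angle of the cover flap: 0 closed (level), 1.57 fully open (upright, its stop). It may start up to 0.12 ajar. The hinge is stiff: the flap stays where it is left; about 4 to 6 N at the handle moves it.
- flap_hinge (a point): Point on the hinge axis, mid length, on the box's left (+y) wall: 62 mm to +y of the box's middle, 106 mm above the bench. The axis runs along the box's x; the flap (aluminium, 164 x 124 x 6 mm) opens upward and over to +y; its free edge is at -y when closed. Axes turn with the flap.
- flap_handle (a point): Middle of the handle, a round bar 10 mm thick, 90 mm long, parallel to the hinge, on two thin legs at its ends, off the flap's free edge. Closed: 147 mm to -y of the hinge axis and 30 mm above it; open: 147 mm above it and 30 mm to +y. A gripper closing across the bar can keep pointing down through the swing, the bar turning between the pads.
- flap_hole (a point): Centre of the 13 mm hole in the flap's tongue, a steel plate 50 x 56 x 6 mm on the hinge axle, 60 mm beyond the flap's +x end. Flap closed: the tongue stands upright. Flap fully open: it lies level over the lug, the holes in line and vertical, its top 8 mm above the lug's top.
- lug_hole (a point): Centre, on the top face, of the 13 mm vertical through hole in the fixed steel lug (8 mm thick, top 101 mm above the bench) on the box's +x end: 140 mm to +x and 92 mm to +y of the box's origin. Free below.
- lock_pin: Loose steel pin, 74 mm long, upright. Origin at its lower tip, z up along it. Shank 10 mm diameter, 34 mm long, chamfered tip; then a collar 20 mm diameter x 5 mm; then a round grip 16 mm diameter x 35 mm. Fully home, the collar sits on the tongue and the tip is 26 mm below the lug's top. It starts hanging by its collar in the pin stand, tip 8 mm above the bench.
- pin_stand: Black block fixed to the bench, 50 x 50 x 42 mm high, with a 13 mm hole 38 mm deep in the middle of its top where the pin is parked. Origin: centre of its underside.
- filter_plate: Loose perforated steel plate standing upright in the box, hidden under the flap at the start: 6 mm thick (x), 94 mm wide (y), 60 mm high, with a grip tab on top 10 mm thick (x), 44 mm wide (y), 24 mm high. Its x is along the box's x. Origin: middle of its lower edge, 5 mm above the bench at the start; it lifts straight out.
- plate_grip (a point): Point in the grip tab of the filter plate, 76 mm above its lower edge (tab from 60 to 84 mm). Grip across its 10 mm thickness (the plate's x), tool pointing down: along y the open flap stands 62 mm from it.
- drip_tray: Shallow steel tray fixed to the bench, 140 x 120 x 20 mm high, empty. Origin: centre of its underside, which is the middle to present over.
- mallet: Loose two-faced mallet lying beyond the work, handle 24 mm thick, about 270 mm long. Leave alone. Origin near mid length, on the bench.
- die_clamp: Loose slotted steel clamp block, 120 x 44 x 50 mm. Leave alone. Origin: centre of its underside.
- oil_can: Loose small oil can, 60 mm diameter, 150 mm high with its spout. Leave alone. Origin: centre of its underside.

How it is judged:
By the outcome, as a careful person would: the job done as asked, in the order asked, and still so for the second after the job is handed in, while the arm keeps its last pose, push and grip.
It also fails if it takes over 72 s, if anything falls off the work surface, if the arm or the gripper's body presses on something with over 40 N, if the wrist force passes 120 N, or if a joint passes its speed limit or range.

## Working session

There is one attempt and no reset: what is moved stays moved. The work goes in short steps, each a Python script; the robot and the scene stay as the last script left them, time stands still between calls to the robot, and variables do not carry over. Pictures are saved under pics/ and viewed, at most 10 in all, crops included, and the job is handed in when it is done.

```bash
ls; mkdir -p pics
cat > h.py <<'E'
import numpy as np, cv2
from station import ctrl, get_state, vision, ticket, models
from scipy.spatial.transform import Rotation as Ro
def Rq(q): return Ro.from_quat([q[1],q[2],q[3],q[0]]).as_matrix()
def down(yaw):
    "tool down; tool y axis (closing line) at angle yaw from world x"
    y=np.array([np.cos(yaw),np.sin(yaw),0]); z=np.array([0,0,-1.]); x=np.cross(y,z)
    q=Ro.from_matrix(np.c_[x,y,z]).as_quat(); return [q[3],q[0],q[1],q[2]]
def cam(name):
    "K, and camera->world R,t"
    c=vision.camera_info(name); K=np.array(c["mtx"])
    if "R" in c:
        R=np.array(c["R"]);t=np.array(c["t"]); return K,R.T,-R.T@t
    s=get_state(); H=np.array(c["hand_eye"]); R=Rq(s["eef_rot"])
    return K,R@H[:3,:3],R@H[:3,3]+np.array(s["tcp_pos"])
def cloud(name,cm,depth):
    K,R,t=cm; v,u=np.mgrid[:384,:512]
    d=depth; P=np.stack([(u-K[0,2])/K[0,0]*d,(v-K[1,2])/K[1,1]*d,d],-1)
    return P@R.T+t
def ray(cm,px):
    K,R,t=cm; d=R@np.array([(px[0]-K[0,2])/K[0,0],(px[1]-K[1,2])/K[1,1],1]); return t,d/np.linalg.norm(d)
def st():
    s=get_state(); print("t %.2f tcp %s f %s w %.4f gf %.1f"%(s["time"],np.round(s["tcp_pos"],4),np.round(s["contact_force"],1),s["width"],s["gripper_force"])); return s
E
python3 - <<'E'
from h import *
st(); ims=[]
for n in ["scene","side"]:
    cm=cam(n); im,d=vision.grab_frame(n); W=cloud(n,cm,d); np.savez("d_"+n,im=im,d=d)
    print(n,np.round(cm[2],3),np.round(cm[1][:,2],2),cm[0][0,0])
    cv2.imwrite(f"pics/{n}0.png",im)
    for k in ["filter_box","flap","flap_handle","flap_hole","lug_hole","lock_pin","pin_stand","drip_tray","mallet","oil_can","die_clamp"]:
        r=models.masks_of(n,k)
        for a in r[:1]:
            m=a["mask"]&(d>0); P=W[m]
            print(k,round(a["p"],2),np.round(a["point"]),m.sum(), np.round(np.median(P,0),3) if len(P) else None, np.round(np.percentile(P,2,0),3) if len(P) else '',np.round(np.percentile(P,98,0),3) if len(P) else '')
st()
E
```

```text
pics
t 0.00 tcp [0.2535 0.5708 0.2491] f [-0.  -0.3 -0.1] w 0.0854 gf 0.0
scene [ 1.46  -0.417  0.955] [-0.68  0.32 -0.66] 406.8637283389042
filter_box 0.59 [257. 191.] 3221 [0.593 0.033 0.101] [ 0.45  -0.055  0.005] [0.688 0.125 0.154]
flap 0.58 [255. 179.] 1508 [0.543 0.037 0.113] [ 0.444 -0.055  0.104] [0.685 0.094 0.156]
flap_handle 0.63 [255. 176.] 1524 [0.545 0.037 0.113] [ 0.445 -0.055  0.104] [0.686 0.094 0.156]
flap_hole 0.87 [257. 177.] 1578 [0.547 0.041 0.113] [ 0.443 -0.054  0.098] [0.686 0.121 0.156]
lug_hole 0.97 [259. 191.] 3241 [0.593 0.032 0.101] [ 0.449 -0.054  0.003] [0.688 0.13  0.154]
lock_pin 0.42 [225. 216.] 57 [ 0.628 -0.11   0.064] [ 0.621 -0.115  0.043] [ 0.632 -0.1    0.084]
pin_stand 0.71 [226. 228.] 316 [ 0.642 -0.114  0.037] [ 0.597 -0.134  0.   ] [ 0.65  -0.085  0.045]
drip_tray 0.73 [166. 211.] 1211 [ 0.462 -0.255  0.005] [ 0.395 -0.312 -0.   ] [ 0.537 -0.197  0.022]
mallet 0.76 [301. 247.] 1366 [0.794 0.07  0.04 ] [ 0.732 -0.142 -0.   ] [0.837 0.122 0.059]
oil_can 0.6 [332. 161.] 368 [0.514 0.354 0.055] [0.485 0.335 0.004] [0.529 0.382 0.123]
die_clam
[... 482 characters left out ...]
.038 0.111] [ 0.448 -0.057  0.102] [0.683 0.093 0.154]
lug_hole 0.85 [235. 195.] 3604 [0.546 0.022 0.101] [ 0.444 -0.057  0.   ] [0.683 0.126 0.153]
lock_pin 0.48 [265. 224.] 80 [ 0.623 -0.111  0.054] [ 0.614 -0.117 -0.004] [ 0.658 -0.041  0.083]
pin_stand 0.58 [228. 190.] 1813 [0.536 0.039 0.111] [ 0.444 -0.057  0.098] [0.68  0.093 0.154]
drip_tray 0.82 [235. 292.] 2009 [ 0.465 -0.254  0.003] [ 0.397 -0.316 -0.002] [ 0.533 -0.193  0.02 ]
oil_can 0.81 [190. 145.] 359 [0.496 0.346 0.055] [ 0.47   0.334 -0.002] [0.526 0.373 0.099]
die_clamp 0.84 [323. 288.] 640 [ 0.699 -0.348  0.028] [ 0.652 -0.373 -0.002] [ 0.766 -0.309  0.051]
t 1.20 tcp [0.2536 0.5712 0.25  ] f [0.1 0.1 0.9] w 0.0852 gf 0.0
```

Run:
```python
import numpy as np,cv2
a=cv2.imread("pics/scene0.png")[110:310,110:400];b=cv2.imread("pics/side0.png")[110:340,110:400]
c=np.zeros((600,760,3),np.uint8)
f=lambda i:cv2.resize(i,None,fx=1.3,fy=1.3)
a=cv2.resize(a,(725,500))
cv2.imwrite("pics/v1.png",a); cv2.imwrite("pics/v2.png",cv2.resize(b,(725,575)))
```

```text
(no output)
```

View pics/v1.png

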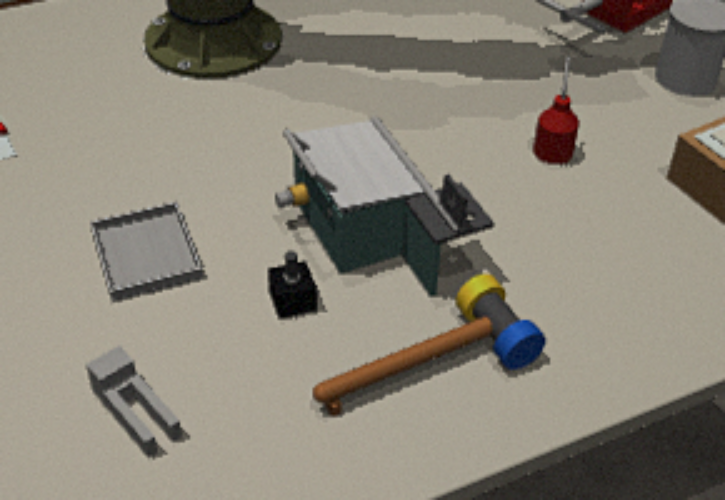

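View pics/v2.png

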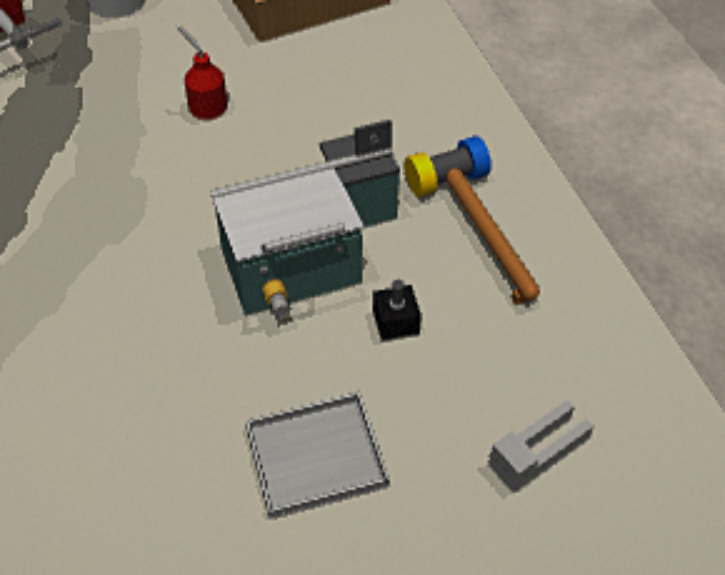

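The views show the flap (light, scene ~(255,178)) with its handle on the near side, the tongue upright on the lug at +x, the pin in the black stand (scene ~(226,220)), and the tray on the right. The box is turned by about +10°. Next I measure from above with the wrist camera, from two places.

Run:
```python
from h import *
H=np.array(vision.camera_info("wrist")["hand_eye"]); print(np.round(H,3))
for i,(c,z,yaw) in enumerate([((0.55,0.03),0.40,np.pi/2+.17),((0.60,-0.02),0.36,np.pi/2+.17)]):
    q=down(yaw); 
    j=ctrl.ik([*c,z],q); print(None if j is None else np.round(j,2))
    ctrl.movep([*c,z],q); s=st()
    cm=cam("wrist"); im,d=vision.grab_frame("wrist"); W=cloud("wrist",cm,d)
    np.savez(f"w{i}",im=im,d=d,W=W,K=cm[0],R=cm[1],t=cm[2]); cv2.imwrite(f"pics/w{i}.png",im)
    for k in ["lock_pin","pin_stand","flap","flap_handle"]:
        for a in models.masks_of("wrist",k)[:2]:
            m=a["mask"]&(d>0); P=W[m]
            if len(P): print(k,round(a["p"],2),np.round(a["point"]),m.sum(),np.round(np.median(P,0),3),np.round(np.percentile(P,2,0),3),np.round(np.percentile(P,98,0),3))
a=cv2.imread("pics/w0.png");b=cv2.imread("pics/w1.png")
cv2.imwrite("pics/v3.png",cv2.resize(np.hstack([a,b]),(800,300))); cv2.imwrite("pics/v3b.png",cv2.resize(a,(768,576)))
```

```text
[[-0.    -0.955 -0.295  0.075]
 [ 1.     0.    -0.     0.001]
 [ 0.    -0.295  0.955 -0.123]
 [ 0.     0.     0.     1.   ]]
[-0.05  0.3  -0.08  1.41  0.02  1.43  1.62]
t 3.47 tcp [0.5499 0.0311 0.3998] f [-0.2  1.2  0.7] w 0.0858 gf 0.0
lock_pin 0.55 [164. 188.] 192 [ 0.62  -0.101  0.072] [ 0.615 -0.111  0.044] [ 0.63  -0.096  0.082]
pin_stand 0.97 [171. 177.] 902 [ 0.614 -0.098  0.041] [ 0.597 -0.128  0.004] [ 0.647 -0.078  0.043]
flap 0.95 [261. 141.] 13573 [0.522 0.031 0.112] [ 0.446 -0.05   0.106] [0.663 0.096 0.155]
flap 0.53 [472. 156.] 2123 [0.498 0.351 0.064] [0.472 0.338 0.004] [0.525 0.377 0.106]
[ 0.03  0.4  -0.05  1.37  0.02  1.37  1.71]
t 4.13 tcp [ 0.6003 -0.021   0.3585] f [ 0.  -0.4  0.1] w 0.0854 gf 0.0
lock_pin 0.53 [195. 165.] 210 [ 0.621 -0.102  0.078] [ 0.615 -0.111  0.045] [ 0.63  -0.095  0.082]
pin_stand 0.69 [201. 159.] 1251 [ 0.617 -0.101  0.041] [ 0.597 -0.131 -0.001] [ 0.65  -0.078  0.047]
flap 0.97 [314. 109.] 18563 [0.523 0.032 0.112] [ 0.446 -0.051  0.105] [0.671 0.096 0.155]
flap_handle 0.57 [310. 107.] 18768 [0.523 0.031 0.112] [ 0.446 -0.052  0.105] [0.672 0.096 0.155]
```

View pics/v3.png

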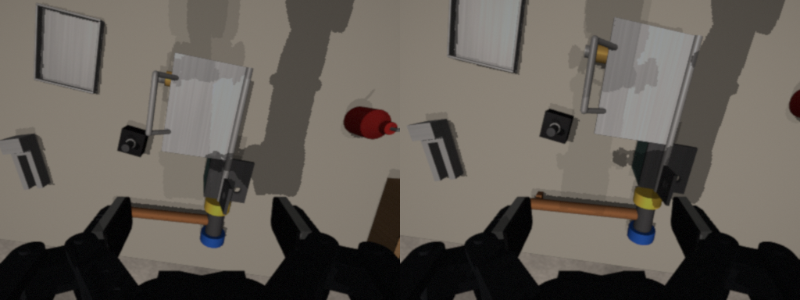

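Run:
```python
from h import *
for i in (0,1):
    f=np.load(f"w{i}.npz"); W=f["W"]; d=f["d"]; ok=d>0
    P=W[ok]; x,y,z=P.T
    A=P[(x>.43)&(x<.63)&(y>-.06)&(y<.12)&(z>.1)&(z<.125)]
    M=np.c_[A[:,:2],np.ones(len(A))]
    w=np.ones(len(A),bool)
    for _ in range(6):
        c=np.linalg.lstsq(M[w],A[w,2],rcond=None)[0]; r=A[:,2]-M@c; w=abs(r)<.0025
    A=A[w]; print("plane",np.round(c,4),w.sum(),w.mean(), "z at c",np.round(np.median(A[:,2]),4))
    g=np.array(A[:,:2]*1000,np.float32); # trim stray
    img=np.zeros((300,300),np.uint8); q=((g-[400,-120])).astype(int); img[q[:,1],q[:,0]]=255
    img=cv2.morphologyEx(cv2.morphologyEx(img,cv2.MORPH_CLOSE,np.ones((7,7))),cv2.MORPH_OPEN,np.ones((25,25)))
    cn=max(cv2.findContours(img,cv2.RETR_EXTERNAL,cv2.CHAIN_APPROX_NONE)[0],key=cv2.contourArea)
    rc=cv2.minAreaRect(cn); print("rect",np.array(rc[0])+[400,-120],rc[1],rc[2], "corners",np.round(cv2.boxPoints(rc)+[400,-120],1).tolist())
    # handle
    Hh=P[(x>.42)&(x<.62)&(y>-.1)&(y<0.0)&(z>.125)&(z<.18)]
    cen=np.median(Hh,0); u,s_,v=np.linalg.svd(Hh[:,:2]-Hh[:,:2].mean(0),full_matrices=False)
    print("handle n",len(Hh),np.round(cen,4),"ang",np.degrees(np.arctan2(v[0,1],v[0,0]))%180, "ztop",np.round(np.percentile(Hh[:,2],[50,90,98]),4))
    # robust bar: line pts
    k=Hh[Hh[:,2]>np.percentile(Hh[:,2],98)-.008]; print(" bar bbox",np.round(k.min(0),3),np.round(k.max(0),3))
    # lug plate top, tongue
    L=P[(x>.6)&(x<.8)&(y>.05)&(y<.2)&(z>.09)&(z<.107)]
    print("lug",len(L),np.round(np.median(L,0),4), cv2.minAreaRect(np.array(L[:,:2]*1000,np.float32)))
    T=P[(x>.6)&(x<.8)&(y>.05)&(y<.2)&(z>.115)&(z<.17)]
    print("tongue",len(T),np.round(np.median(T,0),4), np.round(T.min(0),3),np.round(T.max(0),3))
    G=P[(x>.59)&(x<.66)&(y>-.15)&(y<-.06)&(z>.077)&(z<.09)]
    print("pin top",len(G),np.round(G.mean(0),4),cv2.minEnclosingCircle(np.array(G[:,:2]*1000,np.float32)))
    B=P[(x>.58)&(x<.66)&(y>-.15)&(y<-.06)&(z>.037)&(z<.0435)]
    print("stand",len(B),cv2.minAreaRect(np.array(B[:,:2]*1000,np.float32)),np.median(B[:,2]))
    D=P[(x>.38)&(x<.56)&(y>-.34)&(y<-.17)&(z>.012)&(z<.03)]
    print("tray",len(D),cv2.minAreaRect(np.array(D[:,:2]*1000,np.float32)))
for n in ("scene","side"):
    f=np.load(f"d_{n}.npz"); P=cloud(n,cam(n),f["d"])[f["d"]>0]; x,y,z=P.T
    D=P[(x>.38)&(x<.56)&(y>-.34)&(y<-.17)&(z>.012)&(z<.03)]
    print("tray",n,len(D),cv2.minAreaRect(np.array(D[:,:2]*1000,np.float32)))
```

```text
plane [-0.0017 -0.106   0.1158] 11080 0.8944861548397514 z at c 0.112
rect [523.67356873  28.2947998 ] (118.7730484008789, 163.96812438964844) 89.37040710449219 corners [[441.0, -30.2], [605.0, -32.0], [606.3, 86.8], [442.3, 88.6]]
handle n 962 [ 0.519  -0.0476  0.1538] ang 179.21505166346054 ztop [0.1538 0.1559 0.1565]
 bar bbox [ 0.474 -0.055  0.149] [ 0.573 -0.043  0.157]
lug 2313 [0.6417 0.1066 0.1   ] ((645.51953125, 100.692626953125), (82.38233184814453, 90.18269348144531), 89.48680877685547)
tongue 470 [0.6623 0.0932 0.1451] [0.639 0.089 0.115] [0.69  0.1   0.157]
pin top 91 [ 0.623  -0.1043  0.0807] ((623.446533203125, -104.385986328125), 7.913043022155762)
stand 746 ((623.28271484375, -104.39955139160156), (50.19173049926758, 50.65778732299805), 82.71099853515625) 0.0411294773438097
tray 1425 ((466.48095703125, -250.84490966796875), (121.6302490234375, 140.20664978027344), 86.3704833984375)
plane [-0.0018 -0.1062  0.1159] 14776 0.8941062568074549 z at c 0.1121
rect [523.91244507  28.01832581] (119.11823272705078, 164.29193115234375) 89.4974136352539 corners [[441.2, -30.8], 
[... 271 characters left out ...]
97186279297, 89.90414428710938), 89.52323913574219)
tongue 802 [0.6633 0.0929 0.1424] [0.64  0.089 0.115] [0.69  0.1   0.157]
pin top 115 [ 0.6232 -0.1044  0.0809] ((623.455078125, -104.47869110107422), 7.9687347412109375)
stand 960 ((623.6990966796875, -104.47007751464844), (50.12036895751953, 50.5872917175293), 83.01329803466797) 0.041093194129322774
tray 1078 ((476.17877197265625, -251.68922424316406), (121.24465942382812, 120.44577026367188), 86.43238067626953)
tray scene 259 ((466.2618408203125, -254.227294921875), (120.101806640625, 145.0626983642578), 86.75730895996094)
tray side 308 ((465.43206787109375, -254.7269287109375), (122.43991088867188, 140.76065063476562), 87.0682144165039)
```

The wrist clouds agree: box yaw is about −0.011, the flap is ajar by 0.106, the bar centre is about (0.5235, −0.049, 0.151), the pin is at (0.623, −0.1044) and the tray at (0.466, −0.253). Next: grasp the handle and swing the flap.

```bash
cat >> h.py <<'E'
YAW=-0.011; ex=np.array([np.cos(YAW),np.sin(YAW),0]); ey=np.array([-np.sin(YAW),np.cos(YAW),0]); ez=np.array([0,0,1.])
E
python3 - <<'E'
from h import *
q=down(np.pi/2+YAW); th0=.106
bar=np.array([.5235,-.0493,.1520])
hinge=lambda b,th: b-ey*(-.147*np.cos(th)+.03*np.sin(th))-ez*(.03*np.cos(th)+.147*np.sin(th))
ctrl.movep(bar+.09*ez,q); ctrl.movel(bar,max_speed=.12); s0=st()
ctrl.close_gripper(20); s=st()
h=hinge(bar,th0); print("hinge",np.round(h,4))
for th in list(np.linspace(th0,1.57,13)[1:])+[1.59,1.61]:
    b=h+ey*(-.147*np.cos(th)+.03*np.sin(th))+ez*(.03*np.cos(th)+.147*np.sin(th))
    ctrl.movel(b,max_speed=.1); s=get_state(); F=np.array(s["contact_force"])
    print("%.2f"%th,np.round(F,1),round(s["width"],4))
    if abs(F).max()>30: print("stop"); break
    if th>1.55 and F[1]<-14: break
st()
E
```

```text
t 5.91 tcp [ 0.5243 -0.0492  0.1527] f [-0.9 -0.4 -0.1] w 0.0853 gf 0.0
t 6.58 tcp [ 0.5235 -0.0505  0.1522] f [-0.9 -5.1  2.2] w 0.0089 gf 22.5
hinge [0.5251 0.0937 0.1066]
0.23 [-1.2 -5.   2.7] 0.0092
0.35 [-1.3 -6.5  5. ] 0.009
0.47 [-2.3 -6.3  6.9] 0.0092
0.59 [-2.8 -7.6  9.9] 0.009
0.72 [-4.  -8.6 13.8] 0.0089
0.84 [-5.6 -9.7 18.2] 0.009
0.96 [-6.3 -6.4 17.9] 0.0092
1.08 [-4.9 -3.3 17.4] 0.0089
1.20 [-4.  -0.6 12.8] 0.0091
1.33 [-2.8  1.9  7. ] 0.009
1.45 [-0.9  3.   5.9] 0.0093
1.57 [-2.4 -2.7  9. ] 0.0091
1.59 [-4.9 -9.8 14.4] 0.0089
1.61 [ -6.7 -16.8  20.8] 0.0091
t 11.08 tcp [0.5253 0.1227 0.254 ] f [ -6.7 -16.8  20.8] w 0.0091 gf 24.2
```

Run:
```python
from h import *
s=st(); p=np.array(s["tcp_pos"]); ctrl.movel(p-ey*.003,max_speed=.05); st()
ctrl.ungrasp(); st(); p=np.array(get_state()["tcp_pos"]); ctrl.movel(p+ez*.07,max_speed=.15)
q=down(np.pi/2+YAW)
for i,c in ((2,(.63,.11,.33)),(3,(.66,.05,.33))):
    ctrl.movep(c,q); s=st()
    cm=cam("wrist"); im,d=vision.grab_frame("wrist"); W=cloud("wrist",cm,d)
    np.savez(f"w{i}",im=im,d=d,W=W,K=cm[0],R=cm[1],t=cm[2]); cv2.imwrite(f"pics/w{i}.png",im)
    P=W[d>0];x,y,z=P.T
    T=P[(x>.62)&(x<.72)&(y>.08)&(y<.2)&(z>.105)&(z<.115)]
    print("tongue top",len(T),np.round(np.median(T,0),4),cv2.minAreaRect(np.array(T[:,:2]*1000,np.float32)))
    F=P[(x>.45)&(x<.60)&(y>.07)&(y<.14)&(z>.12)&(z<.225)]; print("flap y",len(F), np.round(np.percentile(F[:,1],[5,50,95]),4) if len(F) else '')
    G=P[(x>.48)&(x<.57)&(y>-.02)&(y<.08)&(z>.082)&(z<.095)]
    print("tab top",len(G),np.round(np.median(G,0),4),cv2.minAreaRect(np.array(G[:,:2]*1000,np.float32)) if len(G)>3 else '')
    for r in models.recognise("wrist","flap_hole")[:2]: print(r)
    for r in models.recognise("wrist","filter_plate")[:2]: print(r)
a=cv2.imread("pics/w2.png");b=cv2.imread("pics/w3.png")
cv2.imwrite("pics/v4.png",cv2.resize(np.hstack([a,b]),(800,300)))
```

```text
t 11.08 tcp [0.5253 0.1227 0.254 ] f [ -6.7 -16.8  20.8] w 0.0091 gf 24.2
t 11.43 tcp [0.5252 0.1191 0.2549] f [-2.4 -1.3  8.3] w 0.0092 gf 22.9
t 12.16 tcp [0.5253 0.1198 0.254 ] f [ 0.6  0.5 -0. ] w 0.0855 gf 0.0
t 13.28 tcp [0.63   0.1097 0.3276] f [-0.4 -0.1  0. ] w 0.0855 gf 0.0
tongue top 2073 [0.661  0.11   0.1089] ((655.5985717773438, 113.61567687988281), (56.037330627441406, 70.14856719970703), 88.9895248413086)
flap y 1768 [0.0899 0.091  0.0924]
tab top 402 [0.5251 0.032  0.0881] ((524.7816772460938, 31.42120361328125), (43.9128532409668, 9.53289794921875), 89.56415557861328)
{'point': [243.0, 99.8], 'p': 0.86}
{'point': [185.9, 75.1], 'p': 0.58}
t 13.80 tcp [0.6599 0.048  0.3302] f [-0.3  0.5  0.4] w 0.0852 gf 0.0
tongue top 2200 [0.6613 0.1097 0.109 ] ((655.3240356445312, 113.56221771240234), (56.167213439941406, 70.23096466064453), 89.60128784179688)
flap y 1595 [0.0838 0.0848 0.0862]
tab top 439 [0.5253 0.0312 0.0881] ((524.96142578125, 31.086393356323242), (43.48426055908203, 9.5162992477417), 89.51654052734375)
{'point': [312.3, 76.8], 'p': 0.98}
{'point': [238.3, 47.7], 'p': 0.57}
```

View pics/v4.png

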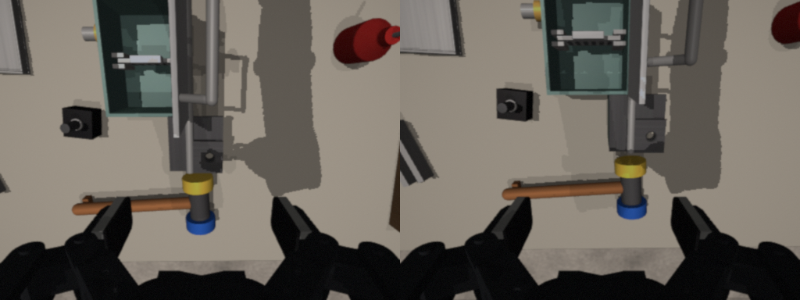

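Run:
```python
from h import *
out=[]
for i in (2,3):
    f=np.load(f"w{i}.npz"); im=f["im"]; W=f["W"]; cm=(f["K"],f["R"],f["t"]); g=cv2.cvtColor(im,cv2.COLOR_BGR2GRAY)
    # expected hole px
    X=np.array([.666,.1217,.109]); c=cm[1].T@(X-cm[2]); px=cm[0]@c/c[2]; print("pred px",px[:2])
    # rectify the tongue-top plane: world xy grid at z=.109, 0.25mm
    xs=np.arange(.640,.692,.00025); ys=np.arange(.090,.152,.00025); gx,gy=np.meshgrid(xs,ys)
    C=(np.stack([gx,gy,np.full_like(gx,.109)],-1)-cm[2])@cm[1]; u=cm[0][0,0]*C[...,0]/C[...,2]+cm[0][0,2]; v=cm[0][1,1]*C[...,1]/C[...,2]+cm[0][1,2]
    r=cv2.remap(g,u.astype(np.float32),v.astype(np.float32),cv2.INTER_CUBIC); out.append(r)
    roi=(abs(gx-.666)<.013)&(abs(gy-.1217)<.013)
    lo=np.percentile(r[roi],1); md=np.median(r[roi]); m=((r<(lo+md)/2)&roi).astype(np.uint8)
    n,lab,stt,cen=cv2.connectedComponentsWithStats(m)
    for k in np.argsort(-stt[1:,4])[:3]+1: print("blob",stt[k,2:4]*.25,stt[k,4],np.round([xs[0]+cen[k][0]*.00025,ys[0]+cen[k][1]*.00025],4),"bboxc",np.round([xs[0]+(stt[k,0]+stt[k,2]/2)*.00025,ys[0]+(stt[k,1]+stt[k,3]/2)*.00025],4),"levels",lo,md)
    P=W[f["d"]>0];x,y,z=P.T
    G=P[(x>.59)&(x<.66)&(y>-.15)&(y<-.06)&(z>.077)&(z<.09)]
    print("pin top",len(G),np.round(G.mean(0),4) if len(G) else '')
cv2.imwrite("pics/v5.png",cv2.resize(np.hstack(out),None,fx=1.7,fy=1.7))
```

```text
pred px [267.89231886 201.96320989]
blob [ 9.5  14.75] 1167 [0.6689 0.1222] bboxc [0.6685 0.1219] levels 21.0 36.0
pin top 147 [ 0.6233 -0.1034  0.0809]
pred px [321.3488346  175.09112421]
blob [12.25 13.5 ] 1044 [0.6675 0.1231] bboxc [0.6659 0.1218] levels 31.0 63.0
blob [ 6.   15.75] 895 [0.677  0.1287] bboxc [0.6762 0.1269] levels 31.0 63.0
pin top 149 [ 0.6235 -0.1037  0.0809]
```

View pics/v5.png

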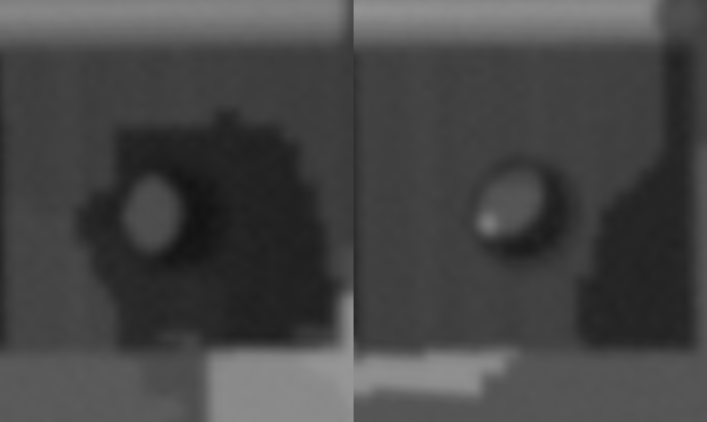

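Rectified at z = 0.109, the hole centre is about (0.6645, 0.121) in both views. The box geometry predicts (0.666, 0.1217), and the filter plate tab is at (0.525, 0.0313). Next: take the pin and probe the insertion with force feedback.

Run:
```python
from h import *
q=down(np.pi/2+YAW)
pin=np.array([.6233,-.1045,.070])
ctrl.movep(pin+.09*ez,q); ctrl.movel(pin,max_speed=.12); st()
ctrl.close_gripper(60); st()
ctrl.movel(pin+.185*ez,max_speed=.2); s=st()
ctrl.movel([.665,-.1045,.255],max_speed=.2); ctrl.movel([.665,.121,.255],max_speed=.2)
ctrl.movel([.665,.121,.195],max_speed=.15); st()
n=0
ims=[]
for c in ("scene","side"):
    im,d=vision.grab_frame(c); np.savez("p_"+c,im=im,d=d)
    K,R,t=cam(c); X=R.T@(np.array([.665,.121,.12])-t); u=K@X/X[2]; x0,y0=int(u[0])-45,int(u[1])-45
    ims.append(cv2.resize(im[y0:y0+90,x0:x0+90],(400,400),interpolation=cv2.INTER_CUBIC))
cv2.imwrite("pics/v6.png",np.hstack(ims)); st()
```

```text
t 15.78 tcp [ 0.624  -0.1044  0.0708] f [ 0.5 -0.4  0.4] w 0.0855 gf 0.0
t 16.43 tcp [ 0.6234 -0.1046  0.0703] f [-0.9 -0.2  3.4] w 0.0142 gf 58.4
t 17.50 tcp [ 0.6226 -0.1044  0.2537] f [-0.2  0.6 -1. ] w 0.0143 gf 58.4
t 19.68 tcp [0.6654 0.1203 0.1955] f [ 0.3  0.4 -0.3] w 0.0143 gf 58.4
t 19.78 tcp [0.6659 0.1208 0.1965] f [-0.6  0.1 -0.5] w 0.0142 gf 58.4
```

View pics/v6.png

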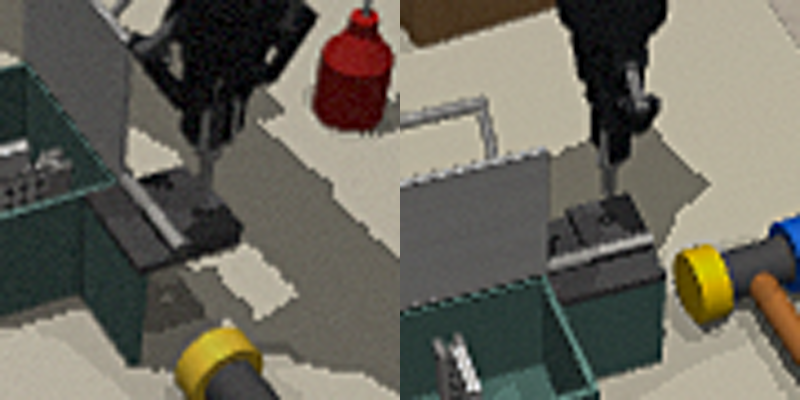

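The pin is held upright, with its tip just above the tongue hole. Next: guarded insertion.

```bash
cat > ins.py <<'E'
from h import *
c0=np.array([.665,.1212])
offs=[(0,0)]+[(r*np.cos(a),r*np.sin(a)) for r,a in [(1.5,-1.57),(1.5,1.57),(1.5,0),(1.5,3.14)]+[(2.2,k) for k in(-.8,.8,2.4,-2.4)]+[(3,k) for k in (-1.57,1.57,0,3.14)]]
ok=False
for o in offs:
    c=c0+np.array(o)/1000
    ctrl.movel([*c,.178],max_speed=.08)
    for z in (.172,.169,.166,.162):
        ctrl.movel([*c,z],max_speed=.05); s=get_state(); F=np.array(s["contact_force"])
        if F[2]>8: break
    print("off",np.round(o,1),"z",z,np.round(F,1),np.round(s["tcp_pos"],4),"t %.2f"%s["time"])
    if z==.162 and F[2]<=8: ok=True; break
    if s["time"]>40: break
print("found",ok)
if ok:
    for z in (.157,.152,.147,.142,.139,.137,.1355,.134,.1325):
        ctrl.movel([*c,z],max_speed=.06); s=get_state(); F=np.array(s["contact_force"])
        print(z,np.round(F,1),np.round(s["tcp_pos"],4))
        if F[2]>18 or np.hypot(F[0],F[1])>20: break
st()
E
python3 ins.py
```

```text
off [0 0] z 0.162 [ 0.2 -0.2 -0.6] [0.6648 0.1212 0.1616] t 21.17
found True
0.157 [-0.3  0.4 -0.5] [0.6647 0.1212 0.1565]
0.152 [0.3 0.6 0.3] [0.6647 0.1212 0.1515]
0.147 [-0.9  0.5 -0.6] [0.6647 0.1212 0.1465]
0.142 [ 0.6  0.6 -0.1] [0.6647 0.1211 0.1415]
0.139 [0.3 0.2 0.4] [0.6649 0.1212 0.1388]
0.137 [-0.8  0.3  4.2] [0.6653 0.1213 0.1376]
0.1355 [-3.7 -0.2 10.8] [0.6653 0.1213 0.1372]
0.134 [-7.  -1.6 19.4] [0.6654 0.1213 0.137 ]
t 23.17 tcp [0.6654 0.1213 0.137 ] f [-7.  -1.6 19.4] w 0.0142 gf 61.0
```

It went straight in, and the collar seated at TCP z = 0.137 as expected. Next: release and check.

Run:
```python
from h import *
ctrl.movel([.665,.1212,.1375],max_speed=.05); st(); ctrl.ungrasp(); st()
ctrl.movel([.665,.1212,.20],max_speed=.1); ctrl.movel([.665,.10,.31],max_speed=.25); s=st()
cm=cam("wrist"); im,d=vision.grab_frame("wrist"); W=cloud("wrist",cm,d); P=W[d>0];x,y,z=P.T
G=P[(abs(x-.665)<.015)&(abs(y-.121)<.015)&(z>.112)]; print("pin",len(G),"ztop",np.round(np.percentile(G[:,2],[50,90,98]),4),np.round(G[G[:,2]>G[:,2].max()-.006].mean(0),4))
B=P[(x>.49)&(x<.56)&(y>-.02)&(y<.08)&(z>.082)&(z<.095)]; print("tab",len(B),np.round(np.median(B,0),4),cv2.minAreaRect(np.array(B[:,:2]*1000,np.float32)))
ims=[]
for c in ("scene","side"):
    i2,dd=vision.grab_frame(c)
    K,R,t=cam(c); X=R.T@(np.array([.64,.10,.12])-t); u=K@X/X[2]; x0,y0=int(u[0])-50,int(u[1])-50
    ims.append(cv2.resize(i2[y0:y0+100,x0:x0+100],(400,400),interpolation=cv2.INTER_CUBIC))
cv2.imwrite("pics/v7.png",np.hstack(ims)); st()
```

```text
t 23.42 tcp [0.665  0.1212 0.1374] f [-0.4 -0.  -0.2] w 0.0142 gf 58.8
t 24.10 tcp [0.665  0.1212 0.1375] f [ 0.2  0.1 -0.4] w 0.0857 gf 0.0
t 25.48 tcp [0.6648 0.0999 0.3095] f [-0.4 -0.5 -0.7] w 0.0854 gf 0.0
pin 2444 ztop [0.3698 0.3752 0.3779] [0.6529 0.1196 0.3757]
tab 521 [0.5251 0.0319 0.0881] ((524.781005859375, 31.503238677978516), (43.7784423828125, 10.066818237304688), 89.48310089111328)
t 25.62 tcp [0.6643 0.1003 0.3081] f [-0.4  0.   0.3] w 0.0852 gf 0.0
```

View pics/v7.png

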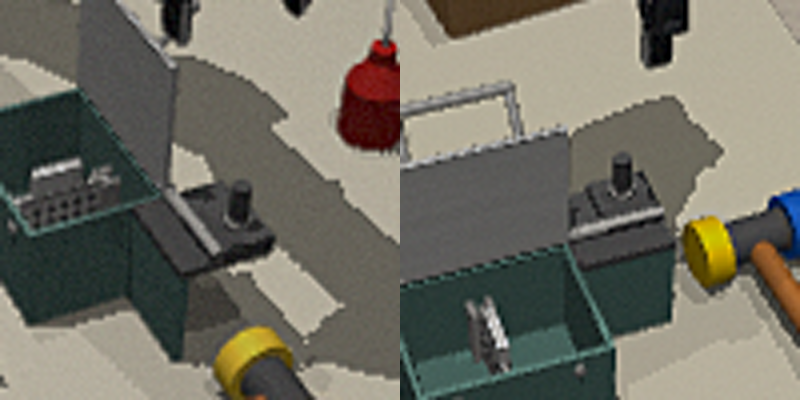

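The pin is upright in the tongue with its collar seated (left crop ~(240,225)), the flap is upright and the plate is undisturbed. Before taking the plate, I check the wrist orientation options.

Run:
```python
from h import *
for yaw in (YAW,YAW+np.pi):
    q=down(yaw)
    for p in ([.525,.0315,.24],[.525,.0315,.081],[.466,-.2535,.24]):
        j=ctrl.ik(p,q); print(round(yaw,2),p,None if j is None else np.round(j,2))
```

```text
-0.01 [0.525, 0.0315, 0.24] [-0.36  0.38  0.36  1.78 -0.15  1.01  0.05]
-0.01 [0.525, 0.0315, 0.081] [-0.3   0.58  0.29  1.97 -0.27  0.63  0.16]
-0.01 [0.466, -0.2535, 0.24] [ 0.17  0.39  0.4   1.77 -0.18  1.02  0.63]
3.13 [0.525, 0.0315, 0.24] [ 0.18  0.38 -0.41  1.77  0.17  1.03  2.84]
3.13 [0.525, 0.0315, 0.081] [ 0.12  0.57 -0.34  1.97  0.3   0.65  2.72]
3.13 [0.466, -0.2535, 0.24] [-0.24  0.6   1.15  1.77 -0.6   1.17 -2.05]
```

Run:
```python
from h import *
im,d=vision.grab_frame("side"); K,R,t=cam("side"); X=R.T@(np.array([.64,.10,.42])-t); u=K@X/X[2]
x0,y0=max(int(u[0])-100,0),max(int(u[1])-90,0)
cv2.imwrite("pics/v8.png",cv2.resize(im[y0:y0+180,x0:x0+200],(640,576),interpolation=cv2.INTER_CUBIC))
```

```text
(no output)
```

View pics/v8.png

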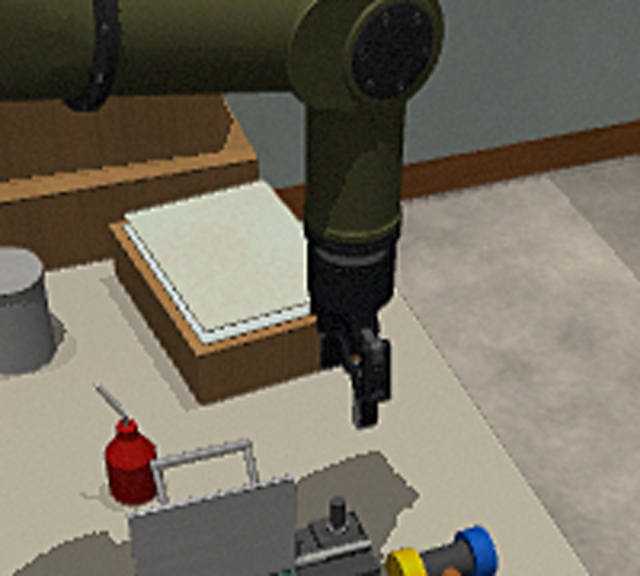

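No camera body protrudes from the wrist, so yaw ≈ 0 is safe. I grip the tab 6 mm towards −y for extra clearance from the flap.

Run:
```python
from h import *
q=down(YAW); g=np.array([.525,.0255,.082])
ctrl.movel([.665,.0,.30],max_speed=.25)
ctrl.movep([.525,.0255,.27],q); st()
ctrl.movel([.525,.0255,.15],max_speed=.15); st(); ctrl.movel(g,max_speed=.08); s=st()
if abs(np.array(s["contact_force"])).max()<8:
    ctrl.close_gripper(80); st()
    for z in (.10,.15,.25):
        ctrl.movel([.525,.0255,z],max_speed=.12); s=st()
        if abs(np.array(s["contact_force"])).max()>35: print("STOP"); break
```

```text
t 27.55 tcp [0.5254 0.0263 0.2701] f [ 0.4 -0.3 -0.8] w 0.0852 gf 0.0
t 28.50 tcp [0.5256 0.0253 0.1506] f [0.9 0.4 0.5] w 0.0854 gf 0.0
t 29.50 tcp [0.5253 0.0254 0.0824] f [-0.7 -0.3  0.3] w 0.0856 gf 0.0
t 30.18 tcp [0.5246 0.0255 0.0823] f [-2.6  0.2  4.8] w 0.0089 gf 78.3
t 30.48 tcp [0.5252 0.0256 0.1001] f [ 0.   0.3 -2.6] w 0.0082 gf 78.1
t 31.05 tcp [0.5247 0.0257 0.1493] f [-0.  -0.5 -3.1] w 0.0087 gf 78.1
t 32.03 tcp [0.5245 0.0256 0.2492] f [-0.3  0.  -2.9] w 0.0084 gf 78.1
```

Run:
```python
from h import *
ctrl.movel([.505,-.10,.25],max_speed=.15); ctrl.movel([.466,-.2593,.22],max_speed=.12); ctrl.pause(.8); s=st()
print(np.round(s["qd"],3).max())
ims=[]
for c in ("scene","side"):
    im,d=vision.grab_frame(c); P=cloud(c,cam(c),d)[d>0]; x,y,z=P.T
    B=P[(abs(x-.466)<.1)&(abs(y+.2533)<.1)&(z>.13)&(z<.195)]; print(c,"plate",len(B),np.round(np.median(B,0),4),np.round(np.percentile(B,2,0),3),np.round(np.percentile(B,98,0),3))
    D=P[(x>.38)&(x<.56)&(y>-.34)&(y<-.17)&(z>.012)&(z<.03)]; print(" tray",cv2.minAreaRect(np.array(D[:,:2]*1000,np.float32)))
    G=P[(abs(x-.665)<.015)&(abs(y-.121)<.015)&(z>.112)&(z<.2)]; print(" pin top",len(G),np.round(np.percentile(G[:,2],98),4) if len(G) else '')
    ims.append(cv2.resize(im[90:340,90:390],(400,333)))
cv2.imwrite("pics/v9.png",np.hstack(ims)); st()
```

```text
t 35.38 tcp [ 0.466  -0.2593  0.22  ] f [-1.5 -0.4 -2.7] w 0.0083 gf 78.1
0.001
scene plate 414 [ 0.4681 -0.2567  0.1697] [ 0.464 -0.302  0.145] [ 0.472 -0.211  0.194]
 tray ((466.82684326171875, -254.27603149414062), (119.90066528320312, 147.0001220703125), 86.67839050292969)
 pin top 65 0.1513
side plate 85 [ 0.4626 -0.2904  0.1683] [ 0.462 -0.304  0.142] [ 0.467 -0.245  0.194]
 tray ((465.572509765625, -254.99221801757812), (122.63383483886719, 140.37603759765625), 86.26087951660156)
 pin top 38 0.1473
t 35.48 tcp [ 0.466  -0.2593  0.22  ] f [ 1.3  0.4 -2.9] w 0.0085 gf 78.1
```

View pics/v9.png

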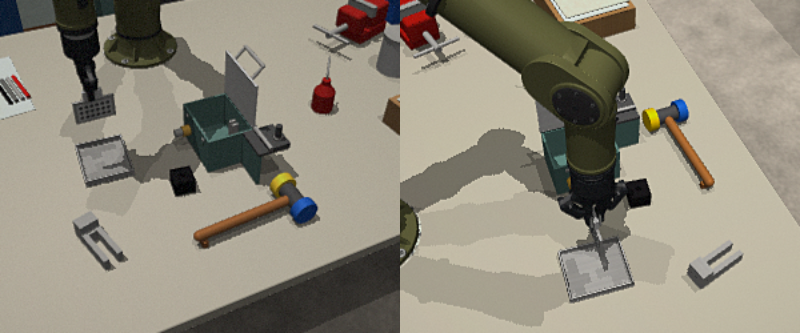

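The plate hangs upright and still over the middle of the tray, its lower edge about 0.12 m above it. The flap is open, and the pin's top reads about 0.149, which is fully home. Handing in.

```bash
python3 -c "
from station import ticket; print(ticket.close_job())"
```

```text
the job is handed in; nothing more can be done
None
```

The job is handed in: I swung the flap to its stop, pushed the lock pin fully home, then drew out the filter plate, which is held upright and still over the middle of the drip tray (about 35 s used of 72 s).

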